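# Slide the solder pot to its resting ring

## Task

The green-knobbed solder pot on the bench hotplate has finished on the red ring. Slide it across the plate, without lifting or tipping it, until it stands inside the white ring, and let go of it. Leave the black-knobbed pot where it stands.

Things in the scene. Friction and masses are not known exactly. Their poses are not given: they have to be found in the camera images.
- pot_green: Lidded steel pot, one rigid piece: body 72 mm wide, lid 78 mm wide, its top 48 mm up; two wire ears reach 48 mm from the axis. On the lid's centre an upright round green knob, 28 mm in diameter, 54 to 82 mm above the underside. Origin: centre of the underside; z up. The pot to move: 0.3 to 0.6 kg, starts on the red ring, slides with ordinary friction; the knob can be gripped firmly.
- pot_black: Lidded steel pot, one rigid piece: body 72 mm wide, lid 78 mm wide, its top 48 mm up; two wire ears reach 48 mm from the axis. On the lid's centre an upright round black knob, 28 mm in diameter, 54 to 82 mm above the underside. Origin: centre of the underside; z up. Bystander: it starts on the yellow ring and stays there.
- ring_white: Destination: white ring painted flat on the hotplate, 100 mm inside and 116 mm outside diameter. Origin: its centre, on the plate's top face. The red, white and yellow rings form a triangle in any order, centres at least 180 mm apart; the straight way from red to white clears the black-knobbed pot by over 20 mm.
- hotplate: Fixed bench hotplate with a flat dark top 260 mm (its x) by 420 mm (its y), 35 mm high. Origin: centre of its underside, at bench level; z up. Nothing on the top stands proud except the pots.

How it is judged:
By the outcome, as a careful person would: the job done as asked, in the order asked, and still so for the second after the job is handed in, with the robot touching nothing.
It also fails if it takes over 38 s, if anything falls off the work surface, if the arm or the gripper's body presses on something with over 40 N, if the wrist force passes 120 N, or if a joint passes its speed limit or range.

## Robot

A 6-joint arm with a two-finger parallel gripper is mounted at the origin on the work surface. World frame = base frame: x ahead of the robot, y to its left, z up, the work surface at z = 0. Lengths are in mm, angles in rad, forces in N, time in s.
With the tool pointing down it reaches from about 275 to 750 mm from the base axis. Payload 10.2 kg.
Tool frame: the origin (TCP) lies midway between the tips of the shut fingers; the grasp point (between the pads) lies bot.grasp_offset behind it (bot.grasp_offset is the distance from the TCP to the grasp point, in mm); z points along the fingers, y is the line along which they close (so a half turn about z gives the same grasp; the last joint's range is limited). The gripper opens to 88 mm and grips with 3 to 60 N. Pads are 18 mm wide; open, the fingers measure 123 mm over their backs; the gripper's body (75 mm by 187 mm) begins 45 mm behind the grasp point.
Start: joints at [-1.397, 0.313, 1.498, -0, 1.331, -0.223], TCP at [202.884, -484.22, 238.72] pointing down, gripper open.
Joint ranges: [-2.94, 2.94], [-0.97, 2.17], [0.19, 2.56], [-1.23, 4.37], [0.02, 3.11], [-2.88, 2.88]. Speed limits (rad/s): [2.39, 2.39, 3.01, 3.14, 3.14, 3.14].

## Interface

Orientations are given as a 3x3 rotation matrix whose columns are the frame's x, y, z axes.
In Python, from plant import bot, camrig, workorder, sensors gives the robot as it stands (bot), with the cameras (camrig), the job (workorder) and the readings (sensors).
- The arm moves only by the shell command python3 drive.py [FORCE], which reads ROWS from standard input. ROWS is a JSON object whose key "moves" holds a list of rows, 1 to 12 of them, each of 5 numbers: the opening from 0.0 (shut) to 1.0 (fully open), then dx, dy, dz in a scale on which 1.0 is 0.75 m, then a turn about the tool's z in a scale on which 1.0 is 2 pi rad; each row shifts and turns the commanded pose from where the row before left it, along the tool's axes as they then stand; what a row does not reach is not made up. A row lasts 1/10 s, in which the tool goes at most 50 mm and 0.15 rad, less where a joint would pass 70% of its speed; a pose out of reach is approached as far as the arm can. The fingers move at their own pace and stop on an object; FORCE is the grip in N (left out, the last holds). Time passes only in rows, so rows that do not move let the fingers close. It prints the time, the measured TCP pose, the force, the opening and the grip force at its end. Input that does not fit is refused with a message, and nothing moves.
- sensors.observe(): the state, without advancing time (a new reading comes with each control period).
- camrig.get_image(name): name is "scene" or "top"; returns a dict with "img" (420x560x3 uint8, blue, green, red), "fx", "fy", "cx", "cy" (pixels), "T" (4x4, takes a point from camera to world coordinates). Camera axes: x right, y up, looking along -z (the intrinsics and any distortion apply to the point x, -y, -z); pixel columns grow to the right and rows downward; lengths in mm; the calibration is good to about 2 mm. A picture is of the moment at which its call begins. There is no depth.
- workorder.close_job(): hands the job in; it is judged then, once.
The state is a dict: "time": time; "joint_positions": joint angles; "qd": joint speeds; "effort": joint torques, N m; "eef_pos": TCP position; "tool_rot": TCP orientation; "wrist_force": force on the tool from outside, world axes, zero at the start; "ft_torque": the same for the moment, N m; "finger_gap": opening from 0.0 (shut) to 1.0 (fully open); "gripper_force": force on a finger pad.
Only numpy, scipy, OpenCV 4.12 (cv2) and the standard library are available. Lean on these libraries where they do the work, as an engineer would, in place of code of your own. Each camera call takes 0.05 s, during which the arm holds its last target. There are 200 camera calls.

## Working session

There is one attempt and no reset: what is moved stays moved. The work goes in short steps, Python scripts to look and compute and a shell command to move; the robot and the scene stay as the last step left them, time stands still between calls to the robot, and variables do not carry over. Pictures are saved under pics/ and viewed, at most 10 in all, crops included, and the job is handed in when it is done.

```bash
ls; mkdir -p pics; python3 - <<'E'
from plant import bot, camrig, workorder, sensors
import cv2,numpy as np
for n in("scene","top"):
    d=camrig.get_image(n);cv2.imwrite(f"pics/{n}0.png",d["img"]);np.savez(f"pics/{n}0.npz",**d)
    print(n,{k:(np.round(v,3).tolist() if k!="img" else 0) for k,v in d.items()})
s=sensors.observe();print(bot.grasp_offset,s["time"],s["eef_pos"],np.round(s["tool_rot"],3).tolist(),s["finger_gap"])
E
```

```text
drive.py
pics
plant.py
scene {'img': 0, 'fx': 476.111, 'fy': 476.111, 'cx': 284.18, 'cy': 213.192, 'T': [[-0.338, -0.549, 0.765, 1075.685], [0.941, -0.206, 0.268, 192.112], [0.01, 0.81, 0.586, 470.562], [0.0, 0.0, 0.0, 1.0]]}
top {'img': 0, 'fx': 517.48, 'fy': 517.48, 'cx': 274.902, 'cy': 215.429, 'T': [[-0.007, 0.998, -0.062, 499.825], [-1.0, -0.007, -0.007, 21.678], [-0.008, 0.062, 0.998, 916.105], [0.0, 0.0, 0.0, 1.0]]}
18.700000000000003 0.1 [ 202.83707112 -484.00270649  238.23332614] [[0.922, 0.386, -0.0], [0.386, -0.922, 0.001], [0.0, -0.001, -1.0]] 0.9991033094541053
```

View pics/scene0.png

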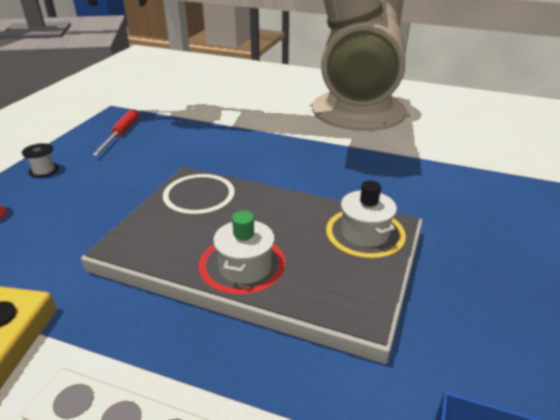

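View pics/top0.png

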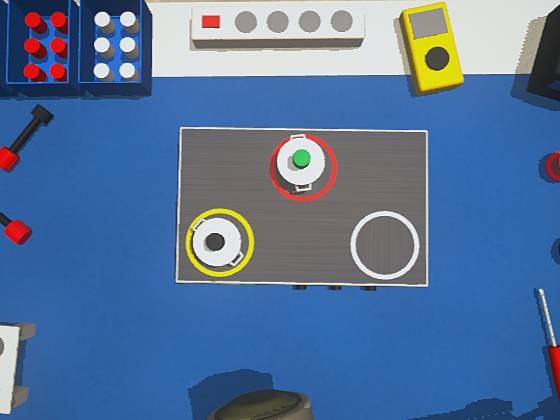

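The scene view shows the green knob at about (243,224), the white ring at (199,194) and the black knob at (371,193). The top view shows the green knob at (302,158), the white ring at (385,245) and the black knob at (215,242). I'll enlarge these next and fit the ring and knob.

```bash
cat > h.py <<'E'
import numpy as np,cv2
def ray(d,p):
    T=d["T"];v=T[:3,:3]@np.array([(p[0]-d["cx"])/d["fx"],-(p[1]-d["cy"])/d["fy"],-1]);return T[:3,3],v/np.linalg.norm(v)
def onz(d,p,z):
    o,v=ray(d,p);return o+v*(z-o[2])/v[2]
def tri(d1,p1,d2,p2):
    (a,u),(b,v)=ray(d1,p1),ray(d2,p2)
    s=np.linalg.lstsq(np.c_[u,-v],b-a,rcond=None)[0];P,Q=a+s[0]*u,b+s[1]*v
    return (P+Q)/2,np.linalg.norm(P-Q)
def proj(d,X):
    c=d["T"][:3,:3].T@(np.asarray(X)-d["T"][:3,3]);return np.array([d["cx"]-d["fx"]*c[0]/c[2],d["cy"]+d["fy"]*c[1]/c[2]])
E
python3 - <<'E'
from h import *
S=np.load("pics/scene0.npz");T=np.load("pics/top0.npz")
def ring(d,c,r):
    g=cv2.cvtColor(d["img"],cv2.COLOR_BGR2HSV);m=((g[...,1]<60)&(g[...,2]>150)).astype(np.uint8)
    n,l,st,ce=cv2.connectedComponentsWithStats(m)
    x0,y0,x1,y1=c[0]-r,c[1]-r,c[0]+r,c[1]+r
    sub=l[y0:y1,x0:x1];k=np.bincount(sub[sub>0]).argmax()
    cs,_=cv2.findContours((l==k).astype(np.uint8),cv2.RETR_CCOMP,cv2.CHAIN_APPROX_NONE)
    return [cv2.fitEllipse(q) for q in cs if len(q)>60]
rs=ring(S,(199,194),30);rt=ring(T,(385,245),30)
print(rs,rt)
ps=np.mean([e[0] for e in rs],0);pt=np.mean([e[0] for e in rt],0)
print("white",tri(S,ps,T,pt),onz(S,ps,35),onz(T,pt,35))
for d in(S,T):
    h=cv2.cvtColor(d["img"],cv2.COLOR_BGR2HSV);m=cv2.inRange(h,(45,90,40),(85,255,255))
    n,l,st,ce=cv2.connectedComponentsWithStats(m);k=st[1:,4].argmax()+1;print("green",st[k],ce[k])
a=cv2.resize(S["img"][175:300,180:330],None,fx=4,fy=4,interpolation=cv2.INTER_CUBIC)
cv2.imwrite("pics/cs.png",a)
a=cv2.resize(T["img"][125:210,260:345],None,fx=7,fy=7,interpolation=cv2.INTER_CUBIC);cv2.imwrite("pics/ct.png",a)
E
```

```text
[((198.192138671875, 193.48236083984375), (38.8076286315918, 71.69503784179688), 84.24168395996094), ((198.19479370117188, 193.10830688476562), (32.87028121948242, 60.81624984741211), 84.48735809326172)] [((384.48773193359375, 244.76968383789062), (67.3425521850586, 68.61337280273438), 126.55606842041016), ((384.48095703125, 244.7605438232422), (59.1471061706543, 59.64424133300781), 159.65972900390625)]
white (array([ 503.45838765, -158.56848644,   34.11255535]), np.float64(1.7372382940083801)) [ 504.76846531 -158.75821706   35.        ] [ 503.09889275 -157.57921377   35.        ]
green [232 211  22  28 505] [242.88712871 224.10693069]
green [293 149  17  18 236] [301.27542373 157.66525424]
```

View pics/cs.png

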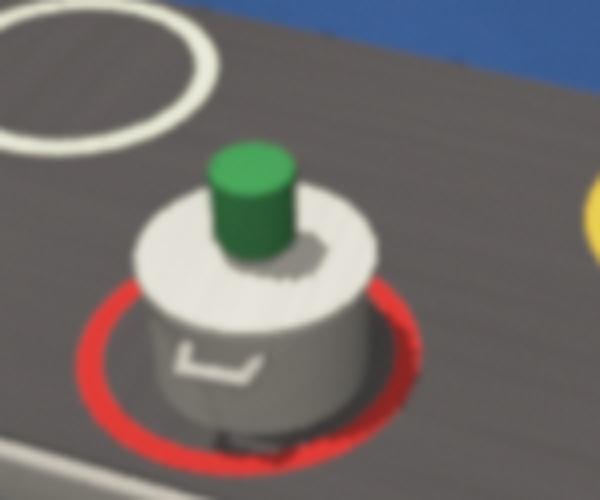

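View pics/ct.png

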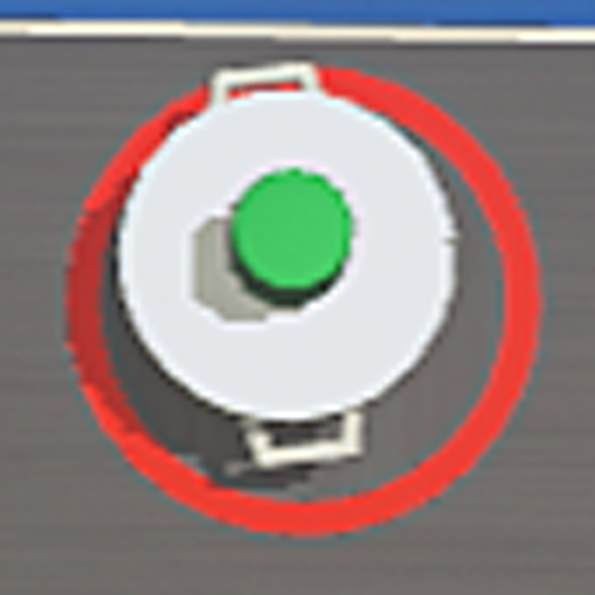

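```bash
cat >> h.py <<'E'
W=np.array([503.7,-158.2])
E
python3 - <<'E'
from h import *
from plant import bot, camrig, workorder, sensors
S=np.load("pics/scene0.npz");T=np.load("pics/top0.npz")
g,e=tri(S,(242.6,216.6),T,(301.3,157.3));print("knob top",g,e,onz(S,(242.6,216.6),117),onz(T,(301.3,157.3),117))
# knob diameter checks; lid centre in top crop (287,255)
print("diam top",17.3/517.48*(916-117))
print("lid", onz(T,(287.5/7-.5+260,255.5/7-.5+125),83))
# black knob
print("black approx",onz(T,(215,242),117))
s=sensors.observe();R=s["tool_rot"];p=s["eef_pos"]
for z in(150,):
    d=np.r_[g[:2],z]-p;print("delta tool",R.T@d,"radius",np.hypot(*g[:2]),np.hypot(*W))
E
```

```text
knob top [639.89081484 -14.90832945 117.23730666] 1.4457259298355134 [639.7639296  -15.76295874 117.        ] [639.66045281 -14.24484475 117.        ]
diam top 26.71156373193167
lid [639.56144107 -14.53133888  83.        ]
black approx [508.82902258 120.22836283 117.        ]
delta tool [ 584.35772343 -263.65635087   88.6679707 ] radius 640.0644601910526 527.959212439749
```

The knob top triangulates to (639.9, -14.9, 117.2). That agrees with 35+82 mm, with the lid centre and with the reach. The white ring is at (503.7, -158.2, about 35).

Units first: shifts go in shares of 0.75 m and turns go in shares of 2 pi rad. So 45 mm is 0.06, 30 mm is 0.04.

```bash
echo '{"moves":[[1,0.04,-0.0173,0,0],[1,0.06,-0.0267,0,0],[1,0.06,-0.0267,0,0],[1,0.06,-0.0267,0,0],[1,0.06,-0.0267,0,0],[1,0.06,-0.0267,0,0],[1,0.06,-0.0267,0,0],[1,0.06,-0.0267,0,0],[1,0.06,-0.0267,0,0],[1,0.06,-0.0267,0,0],[1,0.06,-0.0267,0,0],[1,0.06,-0.0267,0,0]]}' | python3 drive.py 30
cat > to.py <<'E'
import sys
from h import *
from plant import bot, camrig, workorder, sensors
s=sensors.observe();t=np.array(list(map(float,sys.argv[1:4])))
print("t",s["time"],"p",np.round(s["eef_pos"],1),"F",np.round(s["wrist_force"],1),"gap",s["finger_gap"]*88,"grip",s["gripper_force"])
print("delta tool",np.round(s["tool_rot"].T@(t-s["eef_pos"]),1),np.round(s["tool_rot"],3).tolist(),np.round(s["joint_positions"],2))
E
python3 to.py 639.9 -14.9 150
```

```text
time: 1.3
eef_pos: [598.1, -64.6, 238.4]
tool_rot: [[0.922, 0.387, -0.001], [0.387, -0.922, 0.0], [-0.0, -0.0, -1.0]]
wrist_force: [0.7, -0.3, -0.0]
finger_gap: 0.997
gripper_force: 0.0
t 1.3 p [598.1 -64.6 238.4] F [ 0.7 -0.3 -0. ] gap 87.72748269714926 grip 0.0
delta tool [ 57.8 -29.6  88.4] [[0.922, 0.387, -0.001], [0.387, -0.922, 0.0], [-0.0, -0.0, -1.0]] [-0.3   0.48  1.25 -0.    1.41  0.87]
```

To row units: 40 mm is 0.0533, 30 mm is 0.04.

```bash
echo '{"moves":[[1,0.04,-0.02,0,0],[1,0.0267,-0.0133,0,0],[1,0,0,0.0533,0],[1,0,0,0.0533,0],[1,0,0,0,0],[1,0,0,0,0]]}' | python3 drive.py >/dev/null; python3 to.py 639.9 -14.9 90
```

```text
t 1.9 p [633.7 -24.2 159.5] F [-0.7  0.4  0.4] gap 88.20833401280481 grip 0.0
delta tool [ 9.3 -6.2 69.5] [[0.922, 0.386, -0.0], [0.386, -0.922, 0.0], [-0.0, -0.0, -1.0]] [-0.22  0.62  1.25  0.    1.28  0.95]
```

To row units: 25 mm is 0.0333, 9.3 mm is 0.0124.

```bash
echo '{"moves":[[1,0.0124,-0.0083,0.0133,0],[1,0,0,0.0333,0],[1,0,0,0.0267,0],[1,0,0,0.0187,0],[1,0,0,0,0],[1,0,0,0,0]]}' | python3 drive.py >/dev/null; python3 to.py 639.9 -14.9 90
```

```text
t 2.5 p [640.4 -14.7  90.9] F [ 0.1 -0.4  0.4] gap 87.96876925056316 grip 0.0
delta tool [-0.5  0.   0.9] [[0.922, 0.387, 0.002], [0.387, -0.922, -0.0], [0.002, 0.001, -1.0]] [-0.21  0.7   1.29  0.    1.15  0.97]
```

```bash
echo '{"moves":[[0.6,0,0,0,0],[0.4,0,0,0,0],[0.2,0,0,0,0],[0.2,0,0,0,0],[0.2,0,0,0,0],[0.2,0,0,0,0],[0.2,0,0,0,0],[0.2,0,0,0,0]]}' | python3 drive.py 30 >/dev/null; python3 to.py 503.7 -158.2 90.9; python3 - <<'E'
from h import *
from plant import bot, camrig, workorder, sensors
d=camrig.get_image("scene");cv2.imwrite("pics/g1.png",d["img"])
E
```

```text
t 3.3 p [639.8 -14.9  89.8] F [ 0.3 -0.7  0.2] gap 26.88556136406062 grip 30.02098862081766
delta tool [-180.9   79.6   -1.1] [[0.922, 0.386, 0.0], [0.386, -0.922, -0.0], [0.0, 0.0, -1.0]] [-0.21  0.7   1.29 -0.    1.15  0.97]
```

View pics/g1.png

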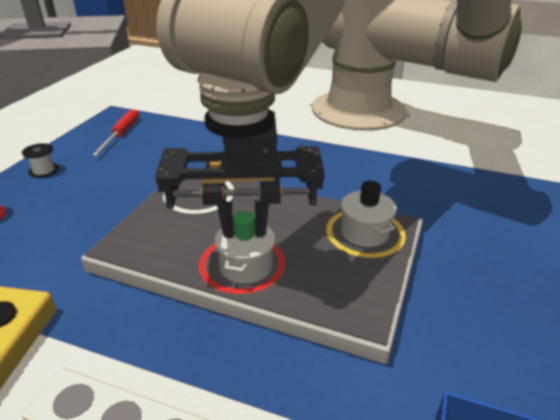

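The knob is gripped: the gap is 26.9 mm and the grip 30 N, and the picture shows the fingers around the green knob at about (243,225) with the pot still on the red ring. Next I'll start the slide slowly with a slight downward bias and watch Fz.

To row units: 0.5 mm is 0.0007.

```bash
echo '{"moves":[[0.2,0,0,0.0007,0],[0.2,0,0,0,0],[0.2,0,0,0,0]]}' | python3 drive.py >/dev/null; python3 to.py 503.7 -158.2 90; echo '{"moves":[[0.2,-0.004,0.0017,0,0],[0.2,-0.008,0.0035,0,0],[0.2,-0.008,0.0035,0,0]]}' | python3 drive.py >/dev/null; python3 to.py 503.7 -158.2 90
```

```text
t 3.65 p [639.9 -14.9  89.7] F [-1.4 -1.2  3.9] gap 27.214577249459133 grip 29.997466038912535
delta tool [-180.9   79.5   -0.4] [[0.922, 0.386, 0.001], [0.386, -0.922, -0.0], [0.0, 0.001, -1.0]] [-0.21  0.7   1.29 -0.    1.15  0.97]
t 3.95 p [628.6 -26.5  89.7] F [2.9 3.2 4.8] gap 27.123128603625844 grip 29.998244997113943
delta tool [-166.1   73.2   -0.6] [[0.922, 0.387, 0.002], [0.387, -0.922, 0.001], [0.002, 0.0, -1.0]] [-0.23  0.68  1.34  0.    1.13  0.95]
```

To row units: -8 mm is -0.0107, 3.5 mm is 0.0047.

```bash
echo '{"moves":[[0.2,-0.0107,0.0047,0,0],[0.2,-0.0107,0.0047,0,0],[0.2,-0.0107,0.0047,0,0],[0.2,-0.0107,0.0047,0,0],[0.2,-0.0107,0.0047,0,0],[0.2,-0.0107,0.0047,0,0],[0.2,-0.0107,0.0047,0,0],[0.2,-0.0107,0.0047,0,0]]}' | python3 drive.py >/dev/null; python3 to.py 503.7 -158.2 90
```

```text
t 4.75 p [580.2 -77.3  89.7] F [3.5 3.  5.7] gap 27.293954628905386 grip 29.99842682853341
delta tool [-101.8   45.1   -0.5] [[0.922, 0.386, 0.002], [0.386, -0.922, 0.0], [0.002, 0.0, -1.0]] [-0.33  0.59  1.49  0.    1.06  0.84]
```

To row units: -8 mm is -0.0107, -5 mm is -0.0067.

```bash
echo '{"moves":[[0.2,-0.0107,0.0047,0,0],[0.2,-0.0107,0.0047,0,0],[0.2,-0.0107,0.0047,0,0],[0.2,-0.0107,0.0047,0,0],[0.2,-0.0107,0.0047,0,0],[0.2,-0.0107,0.0047,0,0],[0.2,-0.0107,0.0047,0,0],[0.2,-0.0107,0.0047,0,0],[0.2,-0.0107,0.0047,0,0],[0.2,-0.0107,0.0047,0,0],[0.2,-0.0107,0.0047,0,0],[0.2,-0.0067,0.0029,0,0]]}' | python3 drive.py >/dev/null; python3 to.py 503.7 -158.2 90
```

```text
t 5.95 p [ 510.  -150.9   89.7] F [3.6 2.7 6.1] gap 26.81131221843813 grip 29.998990818858147
delta tool [-8.6  4.3 -0.3] [[0.923, 0.386, 0.001], [0.386, -0.923, 0.0], [0.001, 0.0, -1.0]] [-0.51  0.49  1.66  0.    0.99  0.67]
```

To row units: -5 mm is -0.0067, 2.3 mm is 0.0031.

```bash
echo '{"moves":[[0.2,-0.0067,0.0031,0,0],[0.2,-0.0027,0.002,0,0],[0.2,0,0,0,0],[0.2,0,0,0,0],[0.2,0,0,0,0]]}' | python3 drive.py >/dev/null; python3 to.py 503.7 -158.2 90;python3 - <<'E'
from h import *
from plant import bot, camrig, workorder, sensors
d=camrig.get_image("scene");cv2.imwrite("pics/g2.png",cv2.resize(d["img"][120:270,110:310],None,fx=4,fy=4,interpolation=2))
E
```

```text
t 6.45 p [ 504.9 -157.1   89.6] F [-0.1  0.6  7.9] gap 27.25977540790161 grip 30.000353660434484
delta tool [-1.5  0.6 -0.4] [[0.922, 0.386, 0.0], [0.386, -0.922, -0.0], [0.0, 0.0, -1.0]] [-0.52  0.49  1.67  0.    0.99  0.65]
```

View pics/g2.png

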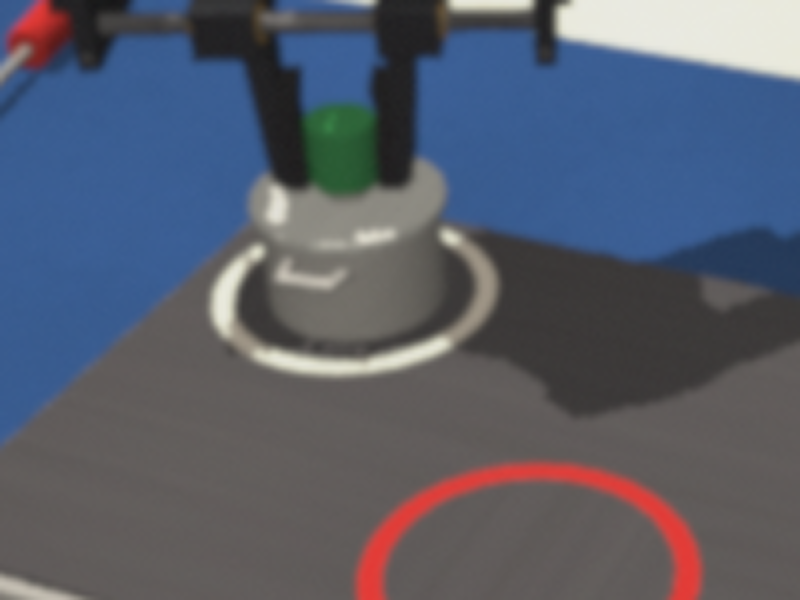

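The pot stands centred in the white ring: in the crop the body spans x 268–445, the ring spans 210–500, and the front gap is about 18 px (14 mm). I'll release it and retreat.

To row units: -45 mm is -0.06, -40 mm is -0.0533.

```bash
echo '{"moves":[[0.4,0,0,0,0],[0.6,0,0,0,0],[0.8,0,0,0,0],[1,0,0,0,0],[1,0,0,0,0],[1,0,0,0,0],[1,0,0,-0.02,0],[1,0,0,-0.04,0],[1,0,0,-0.0533,0],[1,0,0,-0.06,0]]}' | python3 drive.py >/dev/null; python3 to.py 503.7 -158.2 90; echo '{"moves":[[1,-0.0533,-0.0267,0,0],[1,-0.06,-0.0267,0,0],[1,-0.06,-0.0267,0,0],[1,-0.06,-0.0267,0,0],[1,-0.06,-0.0267,0,0],[1,0,0,0,0],[1,0,0,0,0],[1,0,0,0,0]]}' | python3 drive.py>/dev/null; python3 to.py 503.7 -158.2 90; python3 - <<'E'
from h import *
from plant import bot, camrig, workorder, sensors
d=camrig.get_image("top");cv2.imwrite("pics/t2.png",d["img"]);np.savez("pics/t2.npz",**d)
h=cv2.cvtColor(d["img"],cv2.COLOR_BGR2HSV);m=cv2.inRange(h,(45,90,40),(85,255,255))
n,l,st,ce=cv2.connectedComponentsWithStats(m);k=st[1:,4].argmax()+1;print(st[k],onz(d,ce[k],115))
E
```

```text
t 7.5 p [ 504.6 -156.6  220.1] F [0.7 0.2 0.4] gap 87.99985604762551 grip 0.0
delta tool [ -1.3   1.3 130.1] [[0.922, 0.386, -0.002], [0.386, -0.922, 0.001], [-0.001, -0.002, -1.0]] [-0.52  0.34  1.52 -0.    1.29  0.65]
t 8.3 p [ 264.4 -149.9  219.4] F [0.1 1.  0.3] gap 88.06588513034922 grip 0.0
delta tool [217.4 100.2 129.5] [[0.922, 0.387, 0.0], [0.387, -0.922, -0.0], [0.0, 0.0, -1.0]] [-0.91 -0.19  2.09  0.    1.24  0.26]
[383 235  20  18 257] [ 504.54260854 -154.75957931  115.        ]
```

View pics/t2.png

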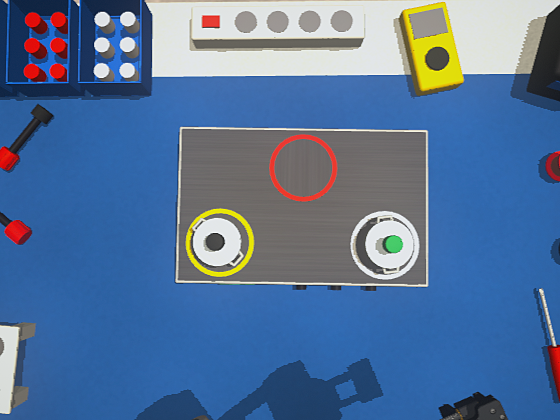

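The top view shows the green pot inside the white ring, with its knob at (393,244), within 3 mm of the ring's centre. The black pot is unmoved at (215,242), and the arm is clear.

```bash
python3 -c "
from plant import bot, camrig, workorder, sensors
print(workorder.close_job())"
```

```text
the job is handed in; nothing more can be done
None
```

The green-knobbed pot was slid into the white ring, about 3 mm or less off centre with 14 mm of room all round, and released; the black-knobbed pot was not moved, and the job was handed in at about 8.3 s of the 38 s allowed.

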